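Shingle the cover samples in the display tray

TASK

Finish the row of cover samples in the wooden tray, laid like roof shingles: lay the blue sample so that it laps over the free end of the grey sample by about a quarter of its length, its other end resting on the tray floor, then lay the red sample over the free end of the blue one in the same way. Keep the row straight along the middle of the tray, let go of the samples, and leave the yellow sample where it is.

Things in the scene. Friction and masses are not known exactly. Their poses are not given: they have to be found in the camera images.
- tray: Wooden tray, cork floor, fixed to the bench: 240 (x) x 134 mm (y), walls 5 thick, 15 high, floor top 5 mm above the bench. Origin: centre of underside; z up. A grey sample (80 along x, 50 wide, 8 thick) is glued flat on the floor at the -x end: centre x = -74, y = 0, free end x = -34, top 13 mm above the bench. The row runs on towards +x: grey, blue, red, centres 60 mm apart for a 20 mm lap.
- blue_sample: Loose blue cover sample: stiff flat board 80 (x) x 50 (y) x 8 mm (z), about 60 g, small cream label in the middle of its top. Origin: centre of its underside. Lies on the bench label up; both ends alike, so either way round is right. Laid over its neighbour it leans about 7.6 degrees, the end towards the tray's +x down on the floor.
- red_sample: Loose red cover sample, otherwise the same as the blue one: 80 x 50 x 8 mm, 60 g, origin at the centre of its underside, x along its length, ends alike.
- yellow_sample: Loose yellow cover sample of the same size, 80 x 50 x 8 mm, origin at the centre of its underside; not wanted in this row, stays where it lies.
There are look-alikes about, which are no part of the job. Several things have the shape of the red_sample; the one meant has the colours described above. Of the things shaped like the blue_sample, the blue one is meant.

How it is judged:
By the outcome, as a careful person would: the job done as asked, in the order asked, and still so for the second after the job is handed in, with the robot touching nothing.
It also fails if it takes over 54 s, if anything falls off the work surface, if the arm or the gripper's body presses on something with over 40 N, if the wrist force passes 120 N, or if a joint passes its speed limit or range.

ROBOT

A 6-joint arm with a two-finger parallel gripper is mounted at the origin on a cart in front of the work surface, level with it; the furniture and walls round the work are solid. World frame = base frame: x ahead of the robot, y to its left, z up, the work surface at z = 0. Lengths are in m, angles in rad, forces in N, time in s.
With the tool pointing down it reaches from about 0.325 to 0.75 m from the base axis. Payload 7.6 kg.
Tool frame: the origin (TCP) lies on the mounting face of the last link; the fingertips stand 173 mm ahead of it and the grasp point (between the pads) lies ahead of it (grasp_offset is the z of the grasp point in the tool frame, in m); z points along the fingers, y is the line along which they close (so a half turn about z gives the same grasp; the last joint's range is limited). The gripper opens to 85 mm and grips with 20 to 120 N. Pads are 22 mm wide; open, the fingers measure 114 mm over their backs; the gripper's body (76 mm by 85 mm) begins 54 mm behind the grasp point. The pads swing forward as they close: fully open they stand 13 mm farther back than shut.
Start: joints at [-1.385, 0.052, 1.401, -0, 1.689, -0.07], TCP at [0.133, -0.508, 0.405] pointing down, gripper open.
Joint ranges: [-2.9, 2.9], [-0.91, 2.17], [0.12, 2.37], [-1.06, 4.2], [0.26, 2.73], [-2.93, 2.93]. Speed limits (rad/s): [2.57, 2.57, 3.01, 3.14, 3.14, 3.14].

INTERFACE

Orientations are given as a unit quaternion [x, y, z, w].
In Python, from bench import read_state, snapshot, calibration, close_job, grasp_offset gives the robot as it stands.
- The arm moves only by the tool apply_moves, never from a script. Its argument "plan" is a list of rows, each a list of 4 numbers: the shift along the tool's x, y, z in m, then the turn about the tool's z in degrees. A call has 1 to 10 rows; each row is the pose to reach, as a shift and turn from the pose commanded when the call began, along the tool's axes at that moment; what a row does not reach only later rows make up. A row lasts 1/10 s, in which the tool goes at most 50 mm and 8.59 degrees, less where a joint would pass 70% of its speed; a pose out of reach is approached as far as the arm can. A call with a gripper value outside its range is refused whole. "gripper" is the finger opening in m, from 0 to 0.0854, set as the call begins (left out, the last holds). The fingers move at their own pace and stop on an object; "newtons" is the grip in N (left out, the last holds). Time passes only in rows, so rows that repeat a pose let the fingers close. It gives the time, the measured TCP pose, the force, the opening and the grip force at its end, in the units of the state.
- read_state(): the state, without advancing time (a new reading comes with each control period).
- snapshot(name): name is "scene" or "top" or "wrist"; returns (picture, depth): 420x560x3 uint8, red, green, blue; 420x560 float32, m along the optical axis (not along the pixel's ray), 0 where there is no reading.
- calibration(name): a dict with "fov_y" (degrees; the focal length in pixels is half the picture's height over the tangent of half this angle, whatever the lens; pixels are square), "cx", "cy" (the principal point, pixels), "rvec" (rotation vector, rad) and "tvec" (3), from world to camera coordinates, as OpenCV has them; the wrist camera has in their place "T_tool_cam" (4x4, takes a point from camera to tool coordinates, whose origin is the TCP and whose axes are the flange's). Camera axes: x right, y down, z forward; pixel columns grow to the right and rows downward; lengths in m; the calibration is good to about 2 mm. A picture is of the moment at which its call begins: read the wrist's pose just before it. calibration takes no time and is no camera call.
- close_job(): hands the job in; it is judged then, once.
The state is a dict: "time_s": time; "qpos": joint angles; "dq": joint speeds; "effort": joint torques, N m; "ee_pos": TCP position; "orientation": TCP orientation; "contact_force": force on the tool from outside, world axes, zero at the start; "moment": the same for the moment, N m; "gripper_width": finger opening in m; "gripper_force": force on a finger pad.
Only numpy, scipy, OpenCV 4.12 (cv2) and the standard library are available. Lean on these libraries where they do the work, as an engineer would, in place of code of your own. Each camera call takes 0.05 s, during which the arm holds its last target. There are 200 camera calls.

## Working session

There is one attempt and no reset: what is moved stays moved. The work goes in short steps, Python scripts to look and compute and a tool call to move; the robot and the scene stay as the last step left them, time stands still between calls to the robot, and variables do not carry over. Pictures are saved under pics/ and viewed, at most 13 in all, crops included, and the job is handed in when it is done.

Besides the shell and the picture viewer there is one more tool, called after "Call:" as a command line: name --pt "numbers of a row" for each row, then --argument value for the rest. apply_moves: Moves the arm, as the interface text tells. Its arguments: {"type":"object","properties":{"plan":{"type":"array","items":{"type":"array","items":{"type":"number"}}},"gripper":{"type":"number"},"newtons":{"type":"number"}},"required":["plan"]}

```bash
mkdir -p pics
cat > h.py <<'E'
import numpy as np, cv2
from bench import *
from scipy.spatial.transform import Rotation as R
def cam(name, st=None):
    c=calibration(name); f=210/np.tan(np.radians(c['fov_y'])/2)
    K=np.array([[f,0,c['cx']],[0,f,c['cy']],[0,0,1]])
    if 'rvec' in c:
        M=np.eye(4); M[:3,:3]=R.from_rotvec(np.ravel(c['rvec'])).as_matrix(); M[:3,3]=np.ravel(c['tvec']); T=np.linalg.inv(M)
    else:
        W=np.eye(4); W[:3,:3]=R.from_quat(st['orientation']).as_matrix(); W[:3,3]=st['ee_pos']; T=W@np.array(c['T_tool_cam'])
    return K,T,c
def ray(K,T,uv,z):
    uv=np.atleast_2d(np.asarray(uv,float)); d=np.c_[uv,np.ones(len(uv))]@np.linalg.inv(K).T@T[:3,:3].T
    return T[:3,3]+d*((z-T[2,3])/d[:,2])[:,None]
def pts(K,T,depth):
    v,u=np.indices(depth.shape); d=np.stack([u,v,np.ones_like(u)],-1)@np.linalg.inv(K).T
    return (d*depth[...,None])@T[:3,:3].T+T[:3,3]
def save(n,img): cv2.imwrite('pics/'+n,cv2.cvtColor(img,cv2.COLOR_RGB2BGR))
E
ls
python3 - <<'E'
from h import *
print(grasp_offset, read_state())
for n in ('scene','top'):
    i,d=snapshot(n); save(n+'0.png',i); np.savez(n+'0.npz',i=i,d=d); print(calibration(n), cam(n)[1][:3,3])
print(calibration('wrist'))
E
```

```text
h.py
pics
0.1547 {'time_s': 0.0, 'qpos': array([-1.38531953e+00,  5.28226406e-02,  1.40173929e+00,  1.65917481e-05,
        1.68862559e+00, -7.02952146e-02]), 'dq': array([ 6.63251007e-05,  8.45398054e-04, -1.82530353e-04, -2.40311329e-04,
        5.12843580e-04,  1.73321285e-03]), 'effort': array([-3.72606537e-04, -3.81670654e+01, -3.60187411e+01, -9.17770990e-05,
        6.29024900e-03,  8.88573108e-07]), 'ee_pos': array([ 0.13284059, -0.50787797,  0.40387226]), 'orientation': array([ 9.91833285e-01,  1.27538620e-01, -3.76738123e-05, -7.96582814e-04]), 'contact_force': array([ 0.412174  ,  0.60791039, -0.58084888]), 'moment': array([0.01052587, 0.01145319, 0.01118474]), 'gripper_force': 0.0, 'gripper_width': 0.08561668540797325}
{'fov_y': 42.199576636864734, 'cx': 278.90405986485314, 'cy': 214.51820895511466, 'rvec': array([ 2.10304216, -0.76007853,  0.35807549]), 'tvec': array([-0.51254295,  0.15687088,  1.33834826])} [-0.20953186 -1.09187285  0.91782073]
{'fov_y': 47.273113404675684, 'cx': 281.03240495482316, 'cy': 206.3873681076254, 'rvec': array([ 2.14617326, -2.12275265,  0.19241281]), 'tvec': array([-0.1788357 ,  0.55926046,  1.2762308 ])} [ 0.33353563 -0.16437667  1.3547154 ]
{'fov_y': 58.93060410613907, 'cx': 276.37505869921887, 'cy': 212.83961342160165, 'T_tool_cam': array([[ 6.33465289e-04, -9.44400587e-01, -3.28796489e-01,
         8.50982266e-02],
       [ 9.99999795e-01,  6.29430893e-04,  1.18706423e-04,
         6.87597811e-04],
       [ 9.48482516e-05, -3.28796496e-01,  9.44400792e-01,
         3.09103814e-02],
       [ 0.00000000e+00,  0.00000000e+00,  0.00000000e+00,
         1.00000000e+00]])}
```

View pics/scene0.png

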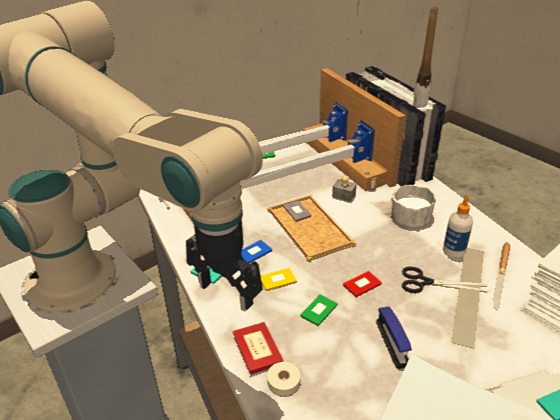

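View pics/top0.png

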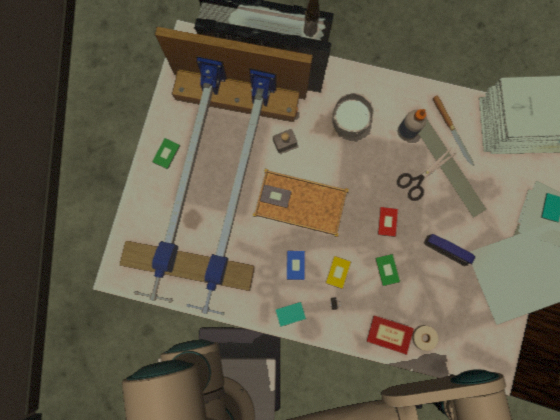

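The top view shows the blue sample at (296,265), yellow at (339,271) and a red one with a cream label at (388,222). There is also a larger red book at (390,335), green pieces at (388,270) and (166,153), teal at (290,314) and (552,208), and the tray at (302,203) with the grey sample at (275,196). A bar clamp stands to the tray's left.

```bash
cat >> h.py <<'E'
def hsvmask(i,lo,hi):
    h=cv2.cvtColor(i,cv2.COLOR_RGB2HSV)
    if lo[0]>hi[0]:
        return cv2.inRange(h,np.array((lo[0],)+lo[1:]),np.array((180,)+hi[1:]))|cv2.inRange(h,np.array((0,)+lo[1:]),np.array(hi))
    return cv2.inRange(h,np.array(lo),np.array(hi))
def rects(m,K,T,z,amin):
    m=cv2.morphologyEx(m,cv2.MORPH_CLOSE,np.ones((3,3)))
    out=[]
    for c in cv2.findContours(m,cv2.RETR_EXTERNAL,cv2.CHAIN_APPROX_NONE)[0]:
        if cv2.contourArea(c)<amin: continue
        p=ray(K,T,c[:,0],z)[:,:2]*1000
        (cx,cy),(w,h),a=cv2.minAreaRect(p.astype(np.float32))
        if w<h: w,h,a=h,w,a+90
        a=(a+90)%180-90
        out.append((c[:,0].mean(0).round(),np.round([cx,cy,w,h,a],1)))
    return out
RNG=dict(blue=((100,120,60),(125,255,255)),red=((172,130,60),(6,255,255)),yellow=((20,150,100),(34,255,255)),cork=((8,110,90),(20,255,255)))
E
python3 - <<'E'
from h import *
z=np.load('top0.npz'); i,d=z['i'],z['d']; K,T,_=cam('top'); P=pts(K,T,d)
for n,zz in (('blue',.008),('red',.008),('yellow',.008),('cork',.01)):
    for r in rects(hsvmask(i,*RNG[n]),K,T,zz,150): print(n,*r, 'z',P[int(r[0][1]),int(r[0][0]),2].round(3))
for uv in [(302,203),(275,196),(245,180),(262,85),(215,270),(285,140),(296,265),(388,222),(390,335),(190,180)]: print(uv,P[uv[1],uv[0]].round(3))
s=i[180:300,240:430]; save('crop_top.png',cv2.resize(s,None,fx=4,fy=4,interpolation=cv2.INTER_CUBIC))
E
```

```text
blue [214. 274.] [375.6  13.7  81.1  36.8 -14.3] z 0.126
blue [296. 264.] [ 4.044e+02 -2.151e+02  7.500e+01  4.210e+01  4.000e-01] z 0.003
blue [161. 262.] [408.  161.9  76.1  39.2 -10.5] z 0.124
blue [261.  83.] [ 938.2 -105.5   77.1   70.7  -12.1] z 0.14
blue [208.  70.] [974.4  54.9  80.8  69.  -11.2] z 0.144
red [390. 335.] [ 217.6 -473.2  113.6   72.2   72.5] z 0.016
red [388. 221.] [ 529.4 -475.8   79.2   49.8   -6.1] z 0.013
yellow [338. 272.] [ 385.  -333.4   79.1   48.   -18. ] z 0.011
cork [238. 275.] [373.7 -56.3  74.7  68.3  79.4] z 0.052
cork [188. 267.] [399.2  87.5 109.9  68.3  79.8] z 0.049
cork [138. 256.] [424.  221.5  95.3  68.5  79.4] z 0.049
cork [301. 202.] [ 582.7 -228.6  246.   142.4   76.4] z 0.0
cork [281. 103.] [ 883.9 -168.8  103.9   80.1   78.9] z 0.052
cork [233.  94.] [909.7 -28.5 123.3  79.5  79.8] z 0.053
cork [187.  85.] [934.  105.7  86.1  79.9  79.6] z 0.045
cork [233.  45.] [1061.9  -22.1  479.3   28.2   79.5] z 0.236
(302, 203) [ 0.579 -0.233  0.005]
(275, 196) [ 0.596 -0.155  0.019]
(245, 180) [ 0.645 -0.068  0.004]
(262, 85) [ 0.876 -0.118  0.139]
(215, 270) [ 0.382 -0.006  0.125]
(285, 140) [ 0.748 -0.182  0.062]
(296, 265) [ 0.403 -0.216  0.008]
(388, 222) [ 0.527 -0.478  0.004]
(390, 335) [ 0.217 -0.472  0.016]
(190, 180) [0.627 0.077 0.074]
```

View pics/crop_top.png

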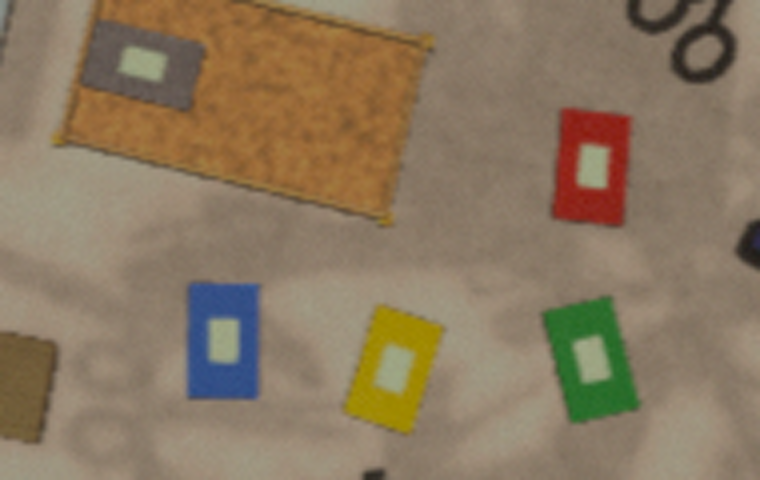

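Red candidates are (388,222), which measures 80x50 with a small cream label and matches, and (390,335), a 114x72 book that doesn't. Blue is (296,264), the only blue 80x50 piece with a label. The crop confirms both. Next I'll move above the blue one.

```bash
cat >> h.py <<'E'
def goal(x,y,z,yaw,st=None):
    st=st or read_state(); M=R.from_quat(st['orientation']).as_matrix()
    cur=np.degrees(np.arctan2(M[1,0],M[0,0])); t=(cur-yaw+90)%180-90
    print('shift',np.round(M.T@(np.array([x,y,z])-st['ee_pos']),4),'turn',round(t,2),'| at',st['ee_pos'].round(4),'yaw',round(cur,2))
E
python3 -c "
from h import *
goal(.404,-.215,.33,.4)"
```

```text
shift [ 0.3364 -0.2146  0.0743] turn 14.26 | at [ 0.1329 -0.5079  0.4039] yaw 14.66
```

Call:
apply_moves --pt "0.336 -0.215 0.074 14.3" --pt "0.336 -0.215 0.074 14.3" --pt "0.336 -0.215 0.074 14.3" --pt "0.336 -0.215 0.074 14.3" --pt "0.336 -0.215 0.074 14.3" --pt "0.336 -0.215 0.074 14.3" --pt "0.336 -0.215 0.074 14.3" --pt "0.336 -0.215 0.074 14.3" --pt "0.336 -0.215 0.074 14.3" --pt "0.336 -0.215 0.074 14.3" --gripper 0.07

```text
time_s: 1.1
ee_pos: [0.4041, -0.2139, 0.33]
orientation: [1.0, 0.005, -0.001, -0.0]
contact_force: [-0.3, -0.4, 0.5]
gripper_width: 0.0699
gripper_force: 0.0
```

Call:
apply_moves --pt "0 0 0 0" --pt "0 0 0 0" --pt "0 0 0 0"

```text
time_s: 1.4
ee_pos: [0.4029, -0.2159, 0.331]
orientation: [1.0, 0.002, 0.0, 0.0]
contact_force: [1.9, -0.3, 0.6]
gripper_width: 0.0702
gripper_force: 0.0
```

Run:
```python
from h import *
st=read_state(); i,d=snapshot('wrist'); K,T,_=cam('wrist',st); P=pts(K,T,d); save('w1.png',i)
for r in rects(hsvmask(i,*RNG['blue']),K,T,.008,500): print(*r,'z',P[int(r[0][1])+20,int(r[0][0])+0,2])
for r in rects(hsvmask(i,*RNG['cork']),K,T,.012,1500): print(*r)
print(st['ee_pos'],st['gripper_width'],st['contact_force'])
```

```text
[273. 189.] [ 4.051e+02 -2.143e+02  7.900e+01  4.870e+01 -4.000e-01] z 0.007343696766143104
[ 64. 239.] [361.4 -35.5  87.6  86.1 -11.7]
[305.  23.] [ 513.7 -226.2  231.4   57.1  -89.7]
[ 0.40288343 -0.21593382  0.33099301] 0.0701525539400103 [ 1.88979502 -0.32324616  0.61069361]
```

View pics/w1.png

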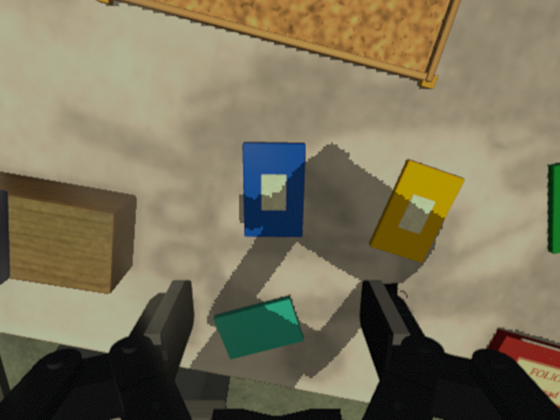

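The wrist view shows blue at (273,189), measuring 79x49 mm at (0.405, -0.214), and yellow well clear at (417,212). I'll descend.

Call:
apply_moves --pt "0.002 -0.0015 0.04 0" --pt "0.002 -0.0015 0.08 0" --pt "0.002 -0.0015 0.12 0" --pt "0.002 -0.0015 0.14 0" --pt "0.002 -0.0015 0.149 0" --pt "0.002 -0.0015 0.153 0" --pt "0.002 -0.0015 0.156 0" --pt "0.002 -0.0015 0.158 0" --pt "0.002 -0.0015 0.158 0" --pt "0.002 -0.0015 0.158 0" --gripper 0.063 --newtons 30

```text
time_s: 2.45
ee_pos: [0.4057, -0.2135, 0.1734]
orientation: [1.0, 0.003, 0.001, 0.0]
contact_force: [0.3, -0.1, 0.9]
gripper_width: 0.0632
gripper_force: 0.0
```

```bash
python3 -c "
from h import *
goal(.405,-.2145,.172,0)
print(read_state()['contact_force'])
i,d=snapshot('wrist'); save('w2.png',i)"
```

```text
shift [-0.0007  0.001   0.0014] turn 0.36 | at [ 0.4057 -0.2135  0.1734] yaw 0.36
[ 0.3341418  -0.09215975  0.85574817]
```

View pics/w2.png

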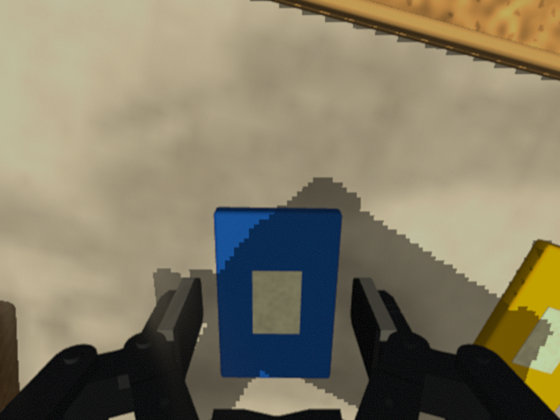

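The fingers straddle the blue sample symmetrically at its middle (label at (276,302)), so I'll close.

Call:
apply_moves --pt "0 0 0 0" --pt "0 0 0 0" --pt "0 0 0 0" --pt "0 0 0 0" --pt "0 0 0 0" --pt "0 0 0 0" --gripper 0.04 --newtons 30

```text
time_s: 3.1
ee_pos: [0.4057, -0.2135, 0.1733]
orientation: [1.0, 0.003, 0.0, 0.0]
contact_force: [-1.2, -0.4, 5.7]
gripper_width: 0.0492
gripper_force: 31.4
```

Call:
apply_moves --pt "0 0 -0.02 0" --pt "0 0 -0.05 0" --pt "0 0 -0.09 0" --pt "0 0 -0.13 0" --pt "0 0 -0.15 0" --pt "0 0 -0.15 0" --pt "0 0 -0.15 0"

```text
time_s: 3.8
ee_pos: [0.4053, -0.2133, 0.3216]
orientation: [1.0, 0.003, -0.0, -0.0]
contact_force: [-0.0, -0.5, -0.9]
gripper_width: 0.049
gripper_force: 31.5
```

Run:
```python
from h import *
st=read_state(); i,d=snapshot('wrist'); save('w3.png',i); K,T,_=cam('wrist',st)
P=pts(K,T,d); m=hsvmask(i,*RNG['blue'])>0
m[:, :190]=0
Q=P[m&(d>0)&(d<.25)]; M=R.from_quat(st['orientation']).as_matrix(); q=(Q-st['ee_pos'])@M
print(q.min(0).round(4),q.max(0).round(4)); A=np.c_[q[:,:2],np.ones(len(q))]; print(np.linalg.lstsq(A,q[:,2],rcond=None)[0])
t=snapshot('top'); K,T,_=cam('top'); i=t[0]
g=cv2.cvtColor(i,cv2.COLOR_RGB2HSV); save('t3.png',cv2.resize(i[160:250,240:370],None,fx=5,fy=5,interpolation=cv2.INTER_CUBIC))
# tray rim corners: mask incl. darker cork/wood/grey interior
goal(.583,-.229,.33,76.4,st)
```

```text
[-0.0413 -0.0243  0.1633] [0.0395 0.0257 0.1713]
[ 3.46403943e-03 -1.75593006e-05  1.65513989e-01]
shift [ 0.1775  0.0168 -0.0086] turn -76.04 | at [ 0.4053 -0.2133  0.3216] yaw 0.36
```

View pics/w3.png

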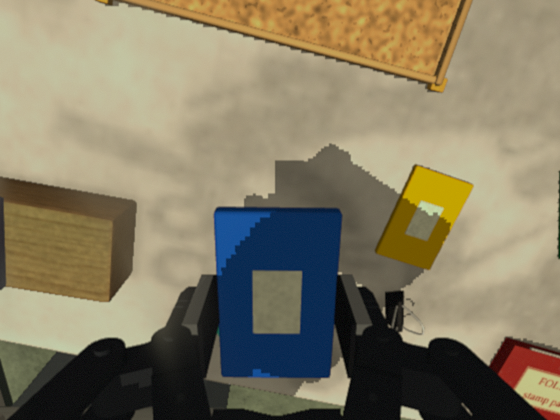

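Blue is held flat and centred; its middle is within 1 mm of the grasp axis and its underside is at tool z 0.1735. Now I'll go above the tray to look at the grey sample and the walls.

Call:
apply_moves --pt "0.168 0.055 -0.04 -76" --pt "0.168 0.055 -0.04 -76" --pt "0.168 0.055 -0.04 -76" --pt "0.168 0.055 -0.04 -76" --pt "0.168 0.055 -0.04 -76" --pt "0.168 0.055 -0.04 -76" --pt "0.168 0.055 -0.04 -76" --pt "0.168 0.055 -0.04 -76" --pt "0.168 0.055 -0.04 -76" --pt "0.168 0.055 -0.04 -76"

```text
time_s: 4.9
ee_pos: [0.5739, -0.2674, 0.3603]
orientation: [0.786, 0.619, -0.001, -0.002]
contact_force: [0.1, 0.7, -0.6]
gripper_width: 0.0489
gripper_force: 31.6
```

Call:
apply_moves --pt "0 0 0 0" --pt "0 0 0 0" --pt "0 0 0 0"

```text
time_s: 5.2
ee_pos: [0.5739, -0.2674, 0.3624]
orientation: [0.787, 0.618, -0.0, -0.0]
contact_force: [-0.4, -0.3, -1.2]
gripper_width: 0.0488
gripper_force: 31.6
```

Run:
```python
from h import *
st=read_state(); i,d=snapshot('wrist'); save('w4.png',i); np.savez('w4.npz',i=i,d=d,p=st['ee_pos'],o=st['orientation'])
goal(.583,-.229,.36,76.4,st)
```

```text
shift [ 0.0394 -0.0002  0.0024] turn -0.13 | at [ 0.5739 -0.2674  0.3624] yaw 76.27
```

View pics/w4.png

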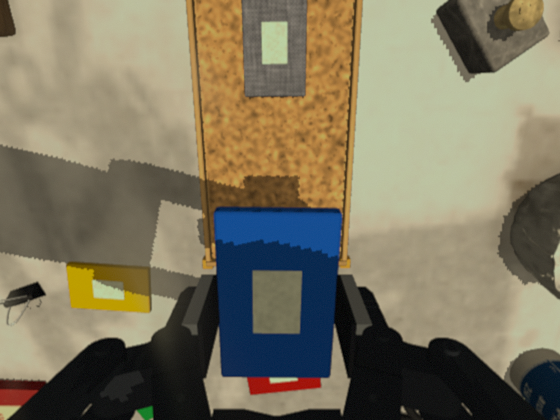

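Grey's free end is at row 97, columns 243-305; the tray walls run from (190,0) to (210,262) and from (362,0) to (350,262).

Run:
```python
from h import *
z=np.load('w4.npz'); i,d=z['i'],z['d']; st=dict(ee_pos=z['p'],orientation=z['o']); K,T,_=cam('wrist',st); P=pts(K,T,d)
h=cv2.cvtColor(i,cv2.COLOR_RGB2HSV).astype(int); M=R.from_quat(st['orientation']).as_matrix()
tool=lambda uv,zz:((ray(K,T,uv,zz)-st['ee_pos'])@M*1000)[:,:2]
g=np.zeros(h.shape[:2],bool); g[2:130,225:325]=(h[2:130,225:325,1]<70)
g=cv2.morphologyEx(g.astype(np.uint8),cv2.MORPH_OPEN,np.ones((5,5)))>0
L=[];Rr=[]
for v in range(5,90,3):
    c=np.where(g[v])[0]; L.append((c[0]-.5,v)); Rr.append((c[-1]+.5,v))
E=[(u,np.where(g[:,u])[0][-1]+.5) for u in range(250,300,3)]
L,Rr,E=[tool(a,.013) for a in (L,Rr,E)]
for n,a in (('L',L),('R',Rr)):
    s,c=np.polyfit(a[:,0],a[:,1],1); print(n,'y at x=60:',s*60+c,'deg',np.degrees(np.arctan(s)))
s,c=np.polyfit(E[:,1],E[:,0],1); print('end x at y0',c,'slope deg',np.degrees(np.arctan(-s)))
# walls: cork region outer bounds at rim z .015
w=((h[...,1]>100)).astype(np.uint8)
a=[];b=[]
for v in range(10,200,5):
    l=275
    r=np.where(w[v,:])[0]; r=r[(r>170)&(r<380)]; a.append((r[0]-.5,v)); b.append((r[-1]+.5,v))
for n,q in (('wl',a),('wr',b)):
    q=tool(q,.015); s,c=np.polyfit(q[:,0],q[:,1],1); print(n,s*60+c,np.degrees(np.arctan(s)),'resid',np.std(q[:,1]-s*q[:,0]-c))
print('grey z',np.median(P[60:90,250:300,2]),'floor z',np.median(P[110:160,230:320,2]))
```

```text
L y at x=60: -25.15155631819436 deg -0.506589544367528
R y at x=60: 23.206396903773943 deg -0.17305037139813687
end x at y0 75.10975278510107 slope deg -0.03722936097048682
wl -67.42330077253601 -0.3220128136514913 resid 0.2404331695675659
wr 65.52355179416858 -0.47012121507250265 resid 0.23119046536485297
grey z 0.012864694618116707 floor z 0.0049618804589888765
```

Call:
apply_moves --pt "0.056 -0.0017 0.03 -0.4" --pt "0.056 -0.0017 0.07 -0.4" --pt "0.056 -0.0017 0.11 -0.4" --pt "0.056 -0.0017 0.14 -0.4" --pt "0.056 -0.0017 0.157 -0.4" --pt "0.056 -0.0017 0.163 -0.4" --pt "0.056 -0.0017 0.166 -0.4" --pt "0.056 -0.0017 0.166 -0.4" --pt "0.056 -0.0017 0.166 -0.4" --newtons 20

```text
time_s: 6.15
ee_pos: [0.5858, -0.2128, 0.1982]
orientation: [0.784, 0.621, 0.001, 0.001]
contact_force: [0.7, -0.8, -0.7]
gripper_width: 0.0491
gripper_force: 31.5
```

Run:
```python
from h import *
st=read_state();print(st['ee_pos'],st['contact_force'])
i,d=snapshot('wrist'); save('w5.png',i); K,T,_=cam('wrist',st); M=R.from_quat(st['orientation']).as_matrix()
h=cv2.cvtColor(i,cv2.COLOR_RGB2HSV).astype(int)
tool=lambda uv,zz:((ray(K,T,uv,zz)-st['ee_pos'])@M*1000)[:,:2]
g=(h[...,1]<70)
for v in (60,100,140,180):
    c=np.where(g[v])[0]; c=c[(c>130)&(c<420)]; print(v,c[0],c[-1],tool([(c[0]-.5,v),(c[-1]+.5,v)],.013).round(1).tolist())
m=hsvmask(i,*RNG['blue'])>0;P=pts(K,T,d); q=(P[m&(d>0)&(d<.2)]-st['ee_pos'])@M; print(q.min(0),q.max(0))
```

```text
[ 0.58579554 -0.21276161  0.19824298] [ 0.70156485 -0.77307029 -0.67131341]
60 212 338 [[92.9, -24.5], [92.9, 24.4]]
100 214 336 [[78.2, -24.5], [78.2, 24.4]]
140 216 334 [[62.4, -24.5], [62.4, 24.4]]
180 218 332 [[45.5, -24.6], [45.5, 24.5]]
[-0.04180718 -0.0243446   0.16334838] [0.03869191 0.0254804  0.17196967]
```

View pics/w5.png

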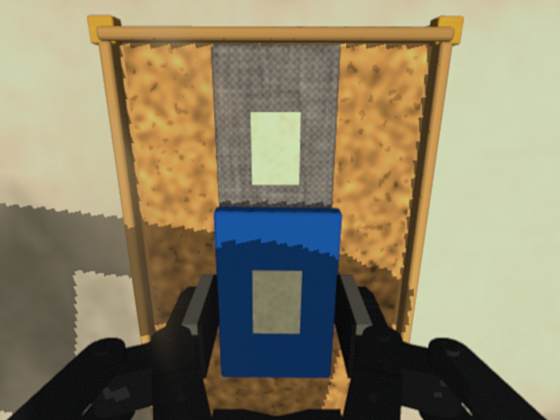

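Blue is lined up with grey: grey spans y = -24.5 to 24.4 in the tool frame and its far end is at x≈99, as expected. I'll lower until the board leans.

Call:
apply_moves --pt "0 -0.0005 0.005 0" --pt "0 -0.0005 0.009 0" --pt "0 -0.0005 0.011 0" --pt "0 -0.0005 0.0115 0" --pt "0 -0.0005 0.0115 0" --newtons 20

```text
time_s: 6.7
ee_pos: [0.5849, -0.2125, 0.1859]
orientation: [0.784, 0.621, -0.0, -0.0]
contact_force: [-4.1, 0.7, 5.5]
gripper_width: 0.0487
gripper_force: 32.1
```

Call:
apply_moves --pt "0 0 0.001 0" --pt "0 0 0.002 0" --pt "0 0 0.002 0"

```text
time_s: 7.0
ee_pos: [0.5851, -0.2127, 0.1851]
orientation: [0.784, 0.621, 0.0, 0.001]
contact_force: [-4.3, 0.5, 9.7]
gripper_width: 0.0488
gripper_force: 33.0
```

Call:
apply_moves --pt "0 0 0.0015 0" --pt "0 0 0.0015 0"

```text
time_s: 7.2
ee_pos: [0.5853, -0.213, 0.1841]
orientation: [0.784, 0.621, 0.0, 0.001]
contact_force: [-4.9, -1.4, 10.9]
gripper_width: 0.0488
gripper_force: 33.8
```

Run:
```python
from h import *
st=read_state();print(st['ee_pos'],st['contact_force'])
i,d=snapshot('wrist'); K,T,_=cam('wrist',st); M=R.from_quat(st['orientation']).as_matrix()
m=hsvmask(i,*RNG['blue'])>0;P=pts(K,T,d); q=(P[m&(d>0)&(d<.2)]-st['ee_pos'])@M; print(q.min(0),q.max(0))
A=np.c_[q[:,:2],np.ones(len(q))]; print(np.linalg.lstsq(A,q[:,2],rcond=None)[0])
```

```text
[ 0.58532807 -0.21297001  0.18407371] [-4.91182797 -1.43242465 10.93676174]
[-0.04164551 -0.02435448  0.15968879] [0.03905327 0.02539462 0.16989712]
[-0.07574659  0.00429732  0.16508056]
```

The board has tilted 4.3° the right way, so I'll release and rise.

Call:
apply_moves --pt "0 0 0 0" --pt "0 0 0 0" --pt "0 0 0 0" --pt "0 0 0 0" --gripper 0.066

```text
time_s: 7.65
ee_pos: [0.5849, -0.2123, 0.1813]
orientation: [0.784, 0.621, -0.0, -0.0]
contact_force: [0.0, -0.3, -0.1]
gripper_width: 0.0661
gripper_force: 0.0
```

Call:
apply_moves --pt "0 0 -0.02 0" --pt "0 0 -0.05 0" --pt "0 0 -0.09 0" --pt "0 0 -0.13 0" --pt "0 0 -0.17 0" --pt "0 0 -0.17 0" --pt "0 0 -0.17 0" --pt "0 0 -0.17 0"

```text
time_s: 8.45
ee_pos: [0.5848, -0.2123, 0.3499]
orientation: [0.784, 0.621, -0.001, -0.001]
contact_force: [-0.7, 0.4, -0.6]
gripper_width: 0.0661
gripper_force: 0.0
```

```bash
cat > chk.py <<'E'
from h import *
import sys
def chk(name,png=None):
    st=read_state(); i,d=snapshot('wrist'); K,T,_=cam('wrist',st); P=pts(K,T,d); M=R.from_quat(st['orientation']).as_matrix()
    if png: save(png,i)
    m=hsvmask(i,*RNG[name]); 
    c=max(cv2.findContours(m,cv2.RETR_EXTERNAL,cv2.CHAIN_APPROX_NONE)[0],key=cv2.contourArea); mm=np.zeros_like(m); cv2.drawContours(mm,[c],-1,255,-1)
    Q=P[(cv2.erode(mm,np.ones((3,3)))>0)&(d>0)]; A=np.c_[Q[:,:2],np.ones(len(Q))]; s=np.linalg.lstsq(A,Q[:,2],rcond=None)[0]
    (x,y),(w,h),a=cv2.minAreaRect((P[mm>0][:,:2]*1000).astype(np.float32))
    if w<h: w,h,a=h,w,a+90
    print(name,'px',c[:,0].mean(0).round(),'ctr',round(x,1),round(y,1),'size',round(w,1),round(h,1),'ang',round((a+90)%180-90,2),'tilt',np.degrees(np.arctan(np.hypot(*s[:2]))).round(2),'zc',(s@[x/1000,y/1000,1]).round(4),'z',Q[:,2].min().round(4),Q[:,2].max().round(4))
    return st
E
python3 - <<'E'
from chk import *
st=chk('blue','w6.png'); goal(.529,-.476,.33,-6.1,st)
E
```

```text
blue px [279. 189.] ctr 591.3 -192.0 size 126.1 48.8 ang 76.64 tilt 7.57 zc 0.0212 z 0.0115 0.0255
shift [-0.2694  0.0061  0.0198] turn 82.86 | at [ 0.5848 -0.2123  0.3499] yaw 76.76
```

View pics/w6.png

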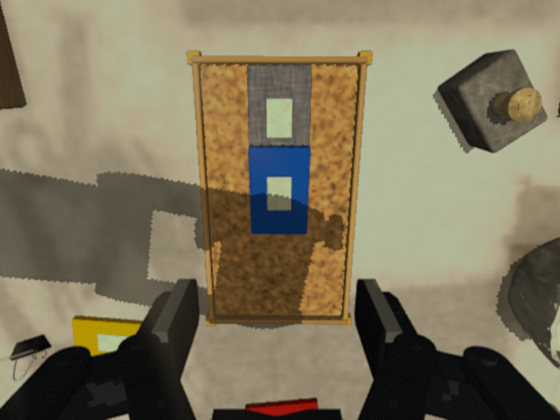

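Blue (279,190) leans 7.57° on grey, straight along the row. Next is red.

Call:
apply_moves --pt "-0.269 0.006 0.02 82.9" --pt "-0.269 0.006 0.02 82.9" --pt "-0.269 0.006 0.02 82.9" --pt "-0.269 0.006 0.02 82.9" --pt "-0.269 0.006 0.02 82.9" --pt "-0.269 0.006 0.02 82.9" --pt "-0.269 0.006 0.02 82.9" --pt "-0.269 0.006 0.02 82.9" --pt "-0.269 0.006 0.02 82.9" --pt "-0.269 0.006 0.02 82.9"

```text
time_s: 9.5
ee_pos: [0.5291, -0.4757, 0.3295]
orientation: [0.998, -0.056, -0.001, -0.001]
contact_force: [0.2, 0.5, 0.6]
gripper_width: 0.0658
gripper_force: 0.0
```

Call:
apply_moves --pt "0 0 0 0" --pt "0 0 0 0" --pt "0 0 0 0" --pt "0 0 0 0"

```text
time_s: 9.9
ee_pos: [0.5292, -0.4756, 0.3314]
orientation: [0.999, -0.053, -0.0, -0.0]
contact_force: [1.4, 0.1, -0.8]
gripper_width: 0.0662
gripper_force: 0.0
```

Run:
```python
from h import *
st=read_state(); i,d=snapshot('wrist'); K,T,_=cam('wrist',st)
for r in rects(hsvmask(i,*RNG['red']),K,T,.008,800):
    print(*r); x,y,w,h,a=r[1]; goal(x/1000,y/1000,.173,a,st)
```

```text
[276. 189.] [ 530.9 -476.2   78.8   49.4   -6.1]
shift [0.0019 0.0004 0.1584] turn 0.03 | at [ 0.5292 -0.4756  0.3314] yaw -6.07
```

Call:
apply_moves --pt "0.0015 0.0004 0.04 0" --pt "0.0015 0.0004 0.08 0" --pt "0.0015 0.0004 0.12 0" --pt "0.0015 0.0004 0.14 0" --pt "0.0015 0.0004 0.149 0" --pt "0.0015 0.0004 0.154 0" --pt "0.0015 0.0004 0.158 0" --pt "0.0015 0.0004 0.158 0" --pt "0.0015 0.0004 0.158 0" --gripper 0.063

```text
time_s: 10.85
ee_pos: [0.5308, -0.4765, 0.1752]
orientation: [0.999, -0.054, 0.001, 0.001]
contact_force: [0.6, -0.1, 0.2]
gripper_width: 0.0632
gripper_force: 0.0
```

Call:
apply_moves --pt "0 0 0 0" --pt "0 0 0 0" --pt "0 0 0 0" --pt "0 0 0 0" --pt "0 0 0 0" --pt "0 0 0 0" --gripper 0.04 --newtons 30

```text
time_s: 11.45
ee_pos: [0.5308, -0.4765, 0.1752]
orientation: [0.999, -0.054, 0.001, 0.001]
contact_force: [-0.5, 0.0, 5.2]
gripper_width: 0.0488
gripper_force: 31.6
```

Call:
apply_moves --pt "0 0 -0.02 0" --pt "0 0 -0.05 0" --pt "0 0 -0.09 0" --pt "0 0 -0.13 0" --pt "0 0 -0.17 0" --pt "0 0 -0.17 0" --pt "0 0 -0.17 0" --pt "0 0 -0.17 0"

```text
time_s: 12.25
ee_pos: [0.5305, -0.4761, 0.3411]
orientation: [0.999, -0.054, -0.001, -0.001]
contact_force: [0.7, 0.2, -0.6]
gripper_width: 0.0486
gripper_force: 31.2
```

Run:
```python
from h import *
st=read_state(); i,d=snapshot('wrist'); K,T,_=cam('wrist',st)
P=pts(K,T,d); m=hsvmask(i,*RNG['red'])>0
Q=P[m&(d>0)&(d<.2)]; M=R.from_quat(st['orientation']).as_matrix(); q=(Q-st['ee_pos'])@M
print(q.min(0).round(4),q.max(0).round(4)); A=np.c_[q[:,:2],np.ones(len(q))]; print(np.linalg.lstsq(A,q[:,2],rcond=None)[0])
# look spot: 95 mm on along row from blue's TCP(.585,-.2125)
a=np.radians(76.7-180); goal(.585+.095*np.cos(a),-.2125+.095*np.sin(a),.35,76.7,st)
```

```text
[-0.0408 -0.0243  0.1652] [0.0396 0.0255 0.1736]
[0.00557258 0.00100505 0.16749119]
shift [ 0.0141 -0.1737 -0.0085] turn -82.84 | at [ 0.5305 -0.4761  0.3411] yaw -6.14
```

Call:
apply_moves --pt "0.014 -0.174 -0.018 -82.8" --pt "0.014 -0.174 -0.018 -82.8" --pt "0.014 -0.174 -0.018 -82.8" --pt "0.014 -0.174 -0.018 -82.8" --pt "0.014 -0.174 -0.018 -82.8" --pt "0.014 -0.174 -0.018 -82.8" --pt "0.014 -0.174 -0.018 -82.8" --pt "0.014 -0.174 -0.018 -82.8" --pt "0.014 -0.174 -0.018 -82.8" --pt "0.014 -0.174 -0.018 -82.8"

```text
time_s: 13.3
ee_pos: [0.5631, -0.3046, 0.3596]
orientation: [0.783, 0.622, -0.001, -0.002]
contact_force: [0.1, 0.1, -1.0]
gripper_width: 0.0488
gripper_force: 31.3
```

Call:
apply_moves --pt "0 0 0 0" --pt "0 0 0 0" --pt "0 0 0 0" --pt "0 0 0 0"

```text
time_s: 13.7
ee_pos: [0.5631, -0.3047, 0.3614]
orientation: [0.785, 0.62, -0.0, -0.0]
contact_force: [-0.2, -0.8, -0.3]
gripper_width: 0.0485
gripper_force: 31.3
```

Run:
```python
from h import *
st=read_state(); i,d=snapshot('wrist'); save('w7.png',i); K,T,_=cam('wrist',st); M=R.from_quat(st['orientation']).as_matrix()
np.savez('w7.npz',i=i,d=d,p=st['ee_pos'],o=st['orientation'])
P=((pts(K,T,d)-st['ee_pos'])@M*1000)
m=hsvmask(i,(105,130,30),(125,255,255)); m[:, :200]=0; m[:, 360:]=0
m=cv2.morphologyEx(m,cv2.MORPH_OPEN,np.ones((5,5)))
c=max(cv2.findContours(m,cv2.RETR_EXTERNAL,cv2.CHAIN_APPROX_NONE)[0],key=cv2.contourArea)[:,0]
print('bbox',c.min(0),c.max(0)); q=cv2.boxPoints(cv2.minAreaRect(c.astype(np.float32))); print(q.round(1).tolist())
mm=np.zeros_like(m); cv2.drawContours(mm,[c[:,None]],-1,255,-1); mm=cv2.erode(mm,np.ones((3,3)))
Q=P[(mm>0)&(d>0)]; print('tool box',cv2.boxPoints(cv2.minAreaRect(Q[:,:2].astype(np.float32))).round(1).tolist(), 'zmax/min',st['ee_pos'][2]*1000-Q[:,2].max(),st['ee_pos'][2]*1000-Q[:,2].min())
goal(0,0,0,76.7,st)
```

```text
bbox [246  17] [310 123]
[[246.0, 17.0], [310.0, 17.0], [310.0, 123.0], [246.0, 123.0]]
tool box [[53.900001525878906, -22.0], [130.3000030517578, -22.299999237060547], [130.60000610351562, 24.799999237060547], [54.099998474121094, 25.100000381469727]] zmax/min 10.922134703590757 24.6658228997959
shift [ 0.1657 -0.6183  0.3617] turn -0.11 | at [ 0.5631 -0.3047  0.3614] yaw 76.59
```

View pics/w7.png

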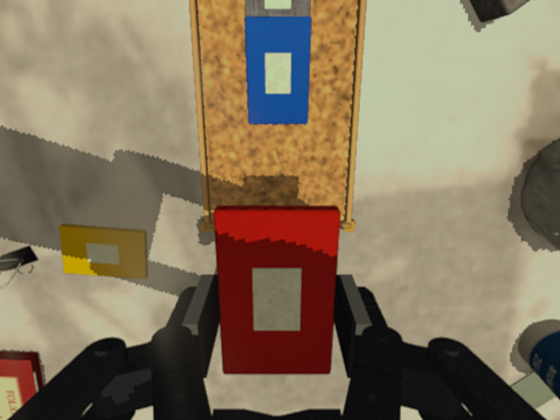

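Run:
```python
from h import *
z=np.load('w7.npz'); i,d=z['i'],z['d']; st=dict(ee_pos=z['p'],orientation=z['o']); K,T,_=cam('wrist',st)
h=cv2.cvtColor(i,cv2.COLOR_RGB2HSV).astype(int); M=R.from_quat(st['orientation']).as_matrix()
tool=lambda uv,zz:((ray(K,T,uv,zz)-st['ee_pos'])@M*1000)[:,:2]
w=h[...,1]>100; a=[];b=[]
for v in range(10,190,5):
    r=np.where(w[v])[0]; r=r[(r>170)&(r<385)]; a.append((r[0]-.5,v)); b.append((r[-1]+.5,v))
for q in (a,b):
    q=tool(q,.015); s,c=np.polyfit(q[:,0],q[:,1],1); print('y at x=32, 92',s*32+c,s*92+c,np.degrees(np.arctan(s)),np.std(q[:,1]-s*q[:,0]-c))
print(tool([(208,230),(348,230)],.015))
```

```text
y at x=32, 92 -65.31520494749888 -65.25366887289319 0.05876260210851062 0.22175767350399395
y at x=32, 92 67.6513287098323 67.51819987271004 -0.1271284663532158 0.23748326031832154
[[-42.06594494 -61.91425837]
 [-41.95805657  65.9649717 ]]
```

Blue's centre is at tool (92.2, 1.4), and the tray's midline is y≈1.15 with its end at x=-42, which all agrees. Red's centre should therefore go to (32.2, 1.2).

Call:
apply_moves --pt "0.0328 0.0006 0.03 0" --pt "0.0328 0.0006 0.07 0" --pt "0.0328 0.0006 0.11 0" --pt "0.0328 0.0006 0.14 0" --pt "0.0328 0.0006 0.154 0" --pt "0.0328 0.0006 0.16 0" --pt "0.0328 0.0006 0.162 0" --pt "0.0328 0.0006 0.162 0" --pt "0.0328 0.0006 0.162 0" --newtons 20

```text
time_s: 14.65
ee_pos: [0.5717, -0.2732, 0.2016]
orientation: [0.785, 0.62, 0.001, 0.001]
contact_force: [-0.8, -0.7, -0.4]
gripper_width: 0.0485
gripper_force: 31.3
```

Run:
```python
from h import *
st=read_state(); i,d=snapshot('wrist'); save('w8.png',i); K,T,_=cam('wrist',st); M=R.from_quat(st['orientation']).as_matrix()
P=((pts(K,T,d)-st['ee_pos'])@M*1000)
for n,rng in (('blue',((105,130,30),(125,255,255))),('red',RNG['red'])):
    m=hsvmask(i,*rng)>0; m[:, :200]=0; m[:, 350:]=0; Q=P[m&(d>0)&(d<(.25 if n=='blue' else .2))]; print(n,Q.min(0).round(1),Q.max(0).round(1))
print(st['ee_pos'],st['contact_force'])
```

```text
blue [ 33.7 -24.9 176.4] [ 99.1  24.4 189. ]
red [-42.  -24.3 165.1] [ 38.9  25.3 173.4]
[ 0.57174488 -0.27320278  0.20161733] [-0.81356079 -0.65640557 -0.44303235]
```

Blue's far end is 100 mm from red's centre, as wanted. I'll lower red.

Call:
apply_moves --pt "0 -0.0005 0.005 0" --pt "0 -0.0005 0.009 0" --pt "0 -0.0005 0.011 0" --pt "0 -0.0005 0.0125 0" --pt "0 -0.0005 0.0135 0" --pt "0 -0.0005 0.0135 0"

```text
time_s: 15.3
ee_pos: [0.5708, -0.2732, 0.1871]
orientation: [0.785, 0.62, -0.0, 0.001]
contact_force: [-3.3, -0.6, 6.0]
gripper_width: 0.0486
gripper_force: 32.1
```

```bash
cat > tl.py <<'E'
from h import *
st=read_state();print(st['ee_pos'],st['contact_force'])
i,d=snapshot('wrist'); K,T,_=cam('wrist',st); M=R.from_quat(st['orientation']).as_matrix()
m=hsvmask(i,*RNG['red'])>0;P=pts(K,T,d); q=(P[m&(d>0)&(d<.2)]-st['ee_pos'])@M; print(q.min(0),q.max(0))
A=np.c_[q[:,:2],np.ones(len(q))]; print(np.linalg.lstsq(A,q[:,2],rcond=None)[0])
E
python3 tl.py
```

```text
[ 0.57084424 -0.2732195   0.18710786] [-3.31391304 -0.55708728  6.02453098]
[-0.05170407 -0.02432361  0.16241319] [0.03897505 0.02552639 0.18287869]
[-0.07833862  0.00191473  0.16738371]
```

Call:
apply_moves --pt "0 0 0.001 0" --pt "0 0 0.0015 0" --pt "0 0 0.0015 0"

```text
time_s: 15.65
ee_pos: [0.5708, -0.2734, 0.1858]
orientation: [0.785, 0.62, -0.0, 0.001]
contact_force: [-2.7, -2.4, 6.0]
gripper_width: 0.0487
gripper_force: 32.4
```

Call:
apply_moves --pt "0 0 0 0" --pt "0 0 0 0" --pt "0 0 0 0" --pt "0 0 0 0" --gripper 0.066

```text
time_s: 16.05
ee_pos: [0.5708, -0.2727, 0.1844]
orientation: [0.784, 0.62, -0.0, -0.0]
contact_force: [0.3, 0.1, -0.1]
gripper_width: 0.0658
gripper_force: 0.0
```

Call:
apply_moves --pt "0 0 -0.02 0" --pt "0 0 -0.05 0" --pt "0 0 -0.09 0" --pt "0 0 -0.13 0" --pt "-0.02 0 -0.17 0" --pt "-0.04 0 -0.19 0" --pt "-0.04 0 -0.19 0" --pt "-0.04 0 -0.19 0"

```text
time_s: 16.85
ee_pos: [0.5615, -0.3117, 0.374]
orientation: [0.785, 0.62, 0.0, -0.0]
contact_force: [-0.3, -0.3, -1.0]
gripper_width: 0.066
gripper_force: 0.0
```

Run:
```python
from chk import *
chk('red','w9.png')
RNG['blue']=((105,130,30),(125,255,255)); chk('blue')
```

```text
red px [277. 137.] ctr 572.0 -271.3 size 85.3 48.5 ang 76.87 tilt 7.41 zc 0.0185 z 0.0112 0.0246
blue px [279.  50.] ctr 587.8 -206.4 size 60.0 48.8 ang 76.73 tilt 7.42 zc 0.0193 z 0.0128 0.0253
```

View pics/w9.png

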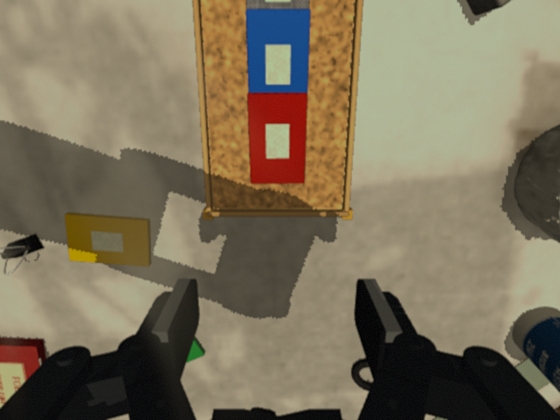

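Red (277,137) laps blue and leans 7.4°. 60 mm of blue is visible, so the lap is 20 mm, and the row is straight along the middle. Yellow (108,238) hasn't been touched. I'll hand the job in.

```bash
python3 -c "
from bench import *
print(close_job())"
```

```text
the job is handed in; nothing more can be done
None
```

Job handed in at about 17 s of the 54 s allowed: blue laps grey and red laps blue by about 20 mm each, both leaning about 7.5° in a straight row along the tray's middle, with yellow untouched and the gripper clear.

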